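# Take the lamp out of the projector

### The job

The cover is off this projector for a lamp change. Slide the lamp lock away from the lamp until you feel it reach its stop, then take the lamp module by its grab bar and lift it straight up out of its bay, keeping it level. Finish holding it there, steady, level and a good few centimetres clear above its bay, so that I can look at the connector underneath; leave the spare lamp and the other things on the bench alone.

Things in the scene. Friction and masses are not known exactly. Their poses are not given: they have to be found in the camera images.
- projector: white projector, 420 mm wide (y), 320 deep (x), 145 high, too heavy to shift. Origin: centre of its underside on the bench; +x points out of the lens (away from the robot), +y to its left. The lamp cover is off its -x, +y corner, leaving a flat deck 180 (x) x 250 (y) mm, 113 mm above the bench, with lamp and lock; on the deck's +x and -y sides the shell stands 32 mm above it.
- bay (a point): centre of the lamp bay's mouth at deck height (113 mm above the bench), axes as the projector's. The bay is a 70 (x) x 88 (y) mm hole, 75 mm deep, with upright sides; the lamp hangs in it with 2 mm play all round.
- lamp_bar (a point): centre of the grab bar of the lamp in the projector: a level black bar 60 mm long (y), 10 wide (x), 10 high, on two end legs, its middle 23 mm above the flat top of the lamp's flange. Axes as the projector's. The lamp: a black cage 66 (x) x 84 (y) x 66 mm high in the bay, under a metal flange 84 x 100 x 4 mm lying on the deck; 98 mm high in all, 0.28 to 0.56 kg. Site z is up when level.
- lamp_foot (a point): centre of the underside of that same lamp, 93 mm straight below the middle of its grab bar (66 mm below the deck while the lamp is seated).
- lock (a joint): lamp lock slide: 0 = locked, its steel tongue 14 mm over the +y edge of the lamp's flange; grows (m) as it slides along the projector's +y, away from the lamp, to a hard stop at 0.022. Starts 0 to 4 mm open, takes 2 to 3 N to slide, stays where it is left. Below 0.019 it is not fully open.
- lock_tab (a point): middle of the lock's upright black finger tab, 20 mm (x) x 12 (y, the sliding direction) x 18 high: its top is 9 mm above this point, the steel slide and rails 8 mm and the keeper strap and end stop at the ends of the track 6 mm below. Axes as the projector's. Fully locked it is 85 mm along +y from the middle of the lamp's grab bar.
- spare_bar (a point): bystander: grab bar of the spare lamp, identical to the other but standing on the bench to the robot's right. Leave alone.
- cover_middle (a point): bystander: middle of the projector's removed lamp cover, a white shell 178 x 244 x 32 mm, on the bench to the robot's left. Leave alone.
- screwdriver: bystander: black-handled screwdriver 200 mm long lying on the bench between the robot and the projector, to the robot's right. Leave alone.
- bottle: bystander: clear drinking bottle 84 mm across and 190 mm high with an orange cap, on the bench to the robot's right; origin at the centre of its underside. Leave alone.
Mind the look-alikes: they are no part of the job. Leave any pink or red look-alike of the part that bears lamp_bar alone.

How it is judged (in metres and radians):
On the way, in this order (a step that is already met when the one before it is completed fails the run):
1. the lamp lock is slid open to its stop while the lamp still sits in its bay (value of joint lock above 0.019 m and z of lamp_foot in the frame of bay below -0.055 m), for 0.1 s.
2. the lamp is lifted clear out of its bay (z of lamp_foot in the frame of bay above 0.02 m), for 0.2 s.
At the end, for the whole second after the job is handed in: The lamp is held by the fingers and by nothing else, its underside at least 20 mm above the mouth of its bay and within 50 mm sideways of the bay's centre, level within 0.1 rad (about 6 degrees) and still (under 20 mm/s and 0.15 rad/s); the lock is still open at its stop (within 3 mm) (z of lamp_foot in the frame of bay above 0.02 m and horizontal distance between lamp_foot and bay below 0.05 m and angle between lamp_bar's own z axis and vertical below 0.1 rad and linear speed of lamp below 0.02 m/s and angular speed of lamp below 0.15 rad/s and contact force between lamp and the fingers above 1 N and contact force between lamp and projector below 0.1 N and value of joint lock above 0.019 m); the arm keeps its last pose, push and grip.
It fails at once if the lamp is tipped more than 0.3 rad (17 degrees) (angle between lamp_bar's own z axis and vertical above 0.3 rad).
It fails at once if the spare lamp is moved by more than 20 mm (distance of spare_bar from where it was at the start of the episode above 0.02 m).
It fails at once if the lamp cover is moved by more than 20 mm (distance of cover_middle from where it was at the start of the episode above 0.02 m).
It fails at once if the screwdriver is moved by more than 20 mm (distance of screwdriver from where it was at the start of the episode above 0.02 m).
It fails at once if the bottle is moved by more than 20 mm (distance of bottle from where it was at the start of the episode above 0.02 m).
It also fails if it takes over 48 s, if anything falls off the work surface, if the arm or the gripper's body presses on something with over 40 N, if the wrist force passes 120 N, or if a joint passes its speed limit or range.

### The arm

A 6-joint arm with a two-finger parallel gripper is mounted at the origin on the work surface. World frame = base frame: x ahead of the robot, y to its left, z up, the work surface at z = 0. Lengths are in mm, angles in degrees, forces in N, time in s.
With the tool pointing down it reaches from about 300 to 850 mm from the base axis. Payload 4.2 kg.
Tool frame: the origin (TCP) lies on the centre line of the jaws, within the pads' length; the fingertips stand 14 mm ahead of it and the grasp point (between the pads) lies 5 mm behind it; z points along the fingers, y is the line along which they close (so a half turn about z gives the same grasp; the last joint's range is limited). The gripper opens to 91 mm and grips with 3 to 60 N. Pads are 32 mm wide; open, the fingers measure 118 mm over their backs; the gripper's body (76 mm by 178 mm) begins 60 mm behind the grasp point.
Start: joints at [71.849, 18.312, 89.639, -0, 72.044, -1.146], TCP at [168.167, 549.874, 227.976] pointing down, gripper open.
Joint ranges: [-177.97, 177.97], [-48.28, 115.42], [12.27, 149.76], [-77.06, 257.06], [2.81, 150.46], [-146.56, 146.56]. Speed limits (degrees/s): [147.25, 147.25, 180, 180, 180, 180].

### API

Orientations are given as [roll, pitch, yaw] about the fixed x, y, z axes, in that order (R = Rz(yaw) Ry(pitch) Rx(roll)).
In Python, from workcell import env gives the robot as it stands.
- The arm moves only by the tool arm_command, never from a script. Its argument "motion" is a list of rows, each an object with "offset": the shift along the tool's x, y, z in m, a list of three; "spin": the turn about the tool's z in rad. In form: [{"offset": [tx, ty, tz], "spin": spin}, ...]. A call has 1 to 5 rows; each row shifts and turns the commanded pose from where the row before left it, along the tool's axes as they then stand; what a row does not reach is not made up. A row lasts 1/8 s, in which the tool goes at most 62.5 mm and 10.7 degrees, less where a joint would pass 70% of its speed; a pose out of reach is approached as far as the arm can. A call with a gripper value outside its range is refused whole. "jaw" is the finger opening in m, from 0 to 0.0912, set as the call begins (left out, the last holds). The fingers move at their own pace and stop on an object; "newtons" is the grip in N (left out, the last holds). Time passes only in rows, so rows that do not move let the fingers close. It gives the time, the measured TCP pose, the force, the opening and the grip force at its end, in the units of the state.
- env.state(): the state, without advancing time (a new reading comes with each control period).
- env.grab_frame(name): name is "scene" or "top"; returns (picture, depth): 384x512x3 uint8, blue, green, red; 384x512 float32, mm along the optical axis (not along the pixel's ray), 0 where there is no reading.
- env.camera_model(name): a dict with "fx", "fy", "cx", "cy" (pixels), "k1" (the pictures are not rectified: a ray, as slopes to the right and down, at radius r is drawn at 1 + k1 r^2 times it, then the intrinsics apply), "eye" and "rotation" of the camera in the world. Camera axes: x right, y down, z forward; pixel columns grow to the right and rows downward; lengths in mm; the calibration is good to about 2 mm. A picture is of the moment at which its call begins. camera_model takes no time and is no camera call.
- env.job_done(): hands the job in; it is judged then, once.
Trained networks look in the newest picture that a camera, given by its name, has taken for a name from the list of things; names that differ only in an ending like _2 or _b are one class to them, and where a whole thing is asked for, a point or a joint stands for the part that bears it (a point fixed in the world has none). Each returns a list of dicts, best first, with "score" (0 to 1); they miss things now and then, are a little off and sometimes report something else, mostly with a low value. They report only what shows in the picture. A call takes as long as a camera call. They do not tell look-alikes from the thing itself.
- env.boxes_of(camera, target): "bbox" ([left, top, right, bottom] in pixels, round what is visible of it).
- env.pinpoint(camera, target): "location" ([column, row] in pixels: a listed point, or the origin of a listed thing).
The state is a dict: "time_s": time; "qpos": joint angles; "qvel": joint speeds; "effort": joint torques, N m; "ee_pos": TCP position; "ee_rot": TCP orientation; "force": force on the tool from outside, world axes, zero at the start; "torque": the same for the moment, N m; "gripper_width": finger opening in mm; "gripper_force": force on a finger pad.
Only numpy, scipy, OpenCV 4.12 (cv2) and the standard library are available. Lean on these libraries where they do the work, as an engineer would, in place of code of your own. Each camera call takes 0.05 s, during which the arm holds its last target. There are 200 camera calls.

## Working session

There is one attempt and no reset: what is moved stays moved. The work goes in short steps, Python scripts to look and compute and a tool call to move; the robot and the scene stay as the last step left them, time stands still between calls to the robot, and variables do not carry over. Pictures are saved under pics/ and viewed, at most 10 in all, crops included, and the job is handed in when it is done.

Besides the shell and the picture viewer there is one more tool, called in YAML: its name, and indented under it one key for each argument. arm_command: Moves the arm, as the interface text tells. Its arguments: {"type":"object","properties":{"motion":{"type":"array"},"jaw":{"type":"number"},"newtons":{"type":"number"}},"required":["motion"]}

```bash
mkdir -p pics
cat > h.py <<'E'
import numpy as np, cv2
from workcell import env
def ray(cam,u,v):
    m=env.camera_model(cam)
    d=np.array([(u-m['cx'])/m['fx'],(v-m['cy'])/m['fy']]); s=d.copy()
    for _ in range(20): s=d/(1+m['k1']*(s@s))
    return m,s
def pt(cam,u,v,depth):
    m,s=ray(cam,u,v)
    return np.array(m['eye'])+np.array(m['rotation'])@np.array([s[0]*depth,s[1]*depth,depth])
def ptz(cam,u,v,z):
    m,s=ray(cam,u,v); d=np.array(m['rotation'])@np.array([s[0],s[1],1]); e=np.array(m['eye'])
    return e+d*(z-e[2])/d[2]
def dep(D,u,v,r=2):
    p=D[int(v)-r:int(v)+r+1,int(u)-r:int(u)+r+1]; p=p[p>0]
    return float(np.median(p)) if len(p) else 0
E
cat > a.py <<'E'
from h import *
np.set_printoptions(precision=1,suppress=True)
for c in ('scene','top'):
    im,D=env.grab_frame(c); cv2.imwrite(f'pics/{c}1.png',im); np.save(f'pics/{c}1.npy',D)
    m=env.camera_model(c); print(c,m['eye'],np.array(m['rotation']).tolist(),m['fx'])
    for t in ('lamp_bar','lock_tab','projector','bay','spare_bar','cover_middle','bottle','screwdriver'):
        for r in env.pinpoint(c,t)[:3]:
            u,v=r['location']
            d=dep(D,u,v) if 0<=u<512 and 0<=v<384 else 0
            print(t,round(r['score'],2),np.round([u,v]),pt(c,u,v,d) if d else None)
print(env.state())
E
python3 a.py
```

```text
scene [1166.   -35.8 1186. ] [-148.03059432269572, 0.42221952132346596, 87.21799383859991] 347.22372673973035
lamp_bar 0.8 [227. 168.] [137813.4 136611.6 137833.4]
lamp_bar 0.71 [271. 208.] [97641.5 96439.7 97661.4]
lock_tab 0.57 [297. 201.] [87841.  86639.2 87860.9]
lock_tab 0.45 [129. 224.] [173136.5 171934.7 173156.4]
projector 0.94 [270. 245.] [92553.  91351.2 92572.9]
bay 0.86 [272. 210.] [97073.8 95872.  97093.8]
bay 0.67 [296. 201.] [88196.6 86994.8 88216.5]
spare_bar 0.73 [128. 225.] [173703.6 172501.8 173723.6]
cover_middle 0.73 [388. 194.] [43037.2 41835.4 43057.1]
bottle 0.75 [120. 193.] [194636.6 193434.8 194656.6]
screwdriver 0.74 [184. 167.] [173878.7 172676.9 173898.7]
top [ 301.9    7.  1363. ] [-171.57356413884185, 0.14879349380602613, -90.3082652072641] 394.6801855503278
lamp_bar 0.85 [297. 221.] [-139544.1 -139839.  -138482.9]
lamp_bar 0.77 [246. 160.] [-107209.2 -107504.2 -106148.1]
lamp_bar 0.55 [247. 233.] [-108745.6 -109040.6 -107684.5]
lock_tab 0.63 [244. 161.] [-106029.8 -106324.7 -104968.7]
lock_tab 0.62 [217. 163.] [-92488.4 -92783.3 -91427.2]
lock_tab 0.34
[... 254 characters left out ...]
0045.2 -198689.1]
spare_bar 0.67 [411. 220.] [-207641.2 -207936.1 -206580. ]
cover_middle 0.72 [112. 201.] [-35732.8 -36027.7 -34671.7]
cover_middle 0.2 [342. 247.] [-170567.5 -170862.4 -169506.3]
bottle 0.8 [412. 219.] [-206528.1 -206823.1 -205467. ]
screwdriver 0.51 [343. 251.] [-172183.4 -172478.4 -171122.3]
{'time_s': 0.9, 'qpos': array([71.8, 18.3, 89.6, -0. , 72. , -1.1]), 'qvel': array([ 0. , -0.1, -0.1, -0. ,  0. ,  0.1]), 'effort': array([ -0. , -41.2, -23.2,   0.1,   0. ,   0. ]), 'ee_pos': array([168.2, 549.9, 228. ]), 'ee_rot': array([180.,   0., 163.]), 'force': array([-0.1,  0.5, -0.3]), 'torque': array([-0., -0., -0.]), 'gripper_force': 0.0, 'gripper_width': 91.00895124753791}
```

```bash
sed -i "s/^from workcell.*/&\nfrom scipy.spatial.transform import Rotation as Ro\ndef rm(m): return Ro.from_euler('xyz',m['rotation'],degrees=True).as_matrix()/; s/np.array(m\['rotation'\])/rm(m)/" h.py
cat > b.py <<'E'
from h import *
np.set_printoptions(precision=1,suppress=True)
P={'scene':[(227,168),(271,208),(297,201),(129,224),(388,194)],'top':[(297,221),(246,160),(247,233),(217,163),(394,156),(249,147)]}
for c in P:
    D=np.load(f'pics/{c}1.npy')
    for u,v in P[c]: print(c,u,v,pt(c,u,v,dep(D,u,v,1)))
a=cv2.imread('pics/top1.png')[110:270,170:330]; cv2.imwrite('pics/c1.png',cv2.resize(a,None,fx=3.75,fy=3.75,interpolation=cv2.INTER_CUBIC))
E
python3 b.py
```

```text
scene 227 168 [ 358.5 -119.6   70.6]
scene 271 208 [587.7  36.1 142.5]
scene 297 201 [562.2 128.9 138.2]
scene 129 224 [ 600.3 -459.9   97.7]
scene 388 194 [488.6 499.9  32.6]
top 297 221 [ 394.6 -124.7   70.9]
top 246 160 [582.9  40.1 145.1]
top 247 233 [355.3  38.7  95.6]
top 217 163 [575.2 132.4 139.1]
top 394 156 [ 612.  -460.    72.4]
top 249 147 [633.7  31.2 112.9]
```

View pics/scene1.png

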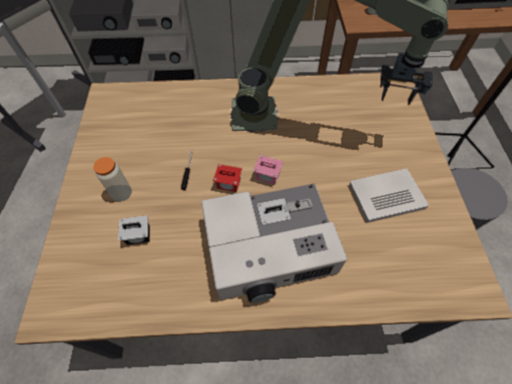

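View pics/c1.png

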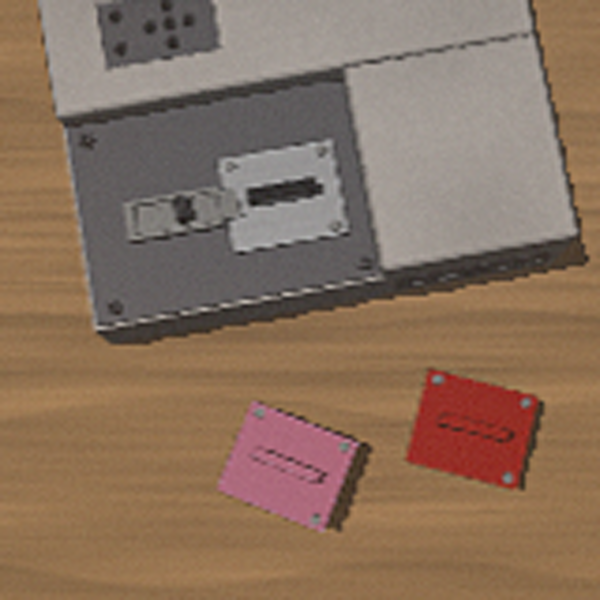

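Three bars could be the lamp bar. In the top picture they are (246,160), black on a metal flange set in the projector's dark deck; (297,221), the red copy on the bench; and (247,233), the pink copy on the bench. The spare stands at (394,156). The crop shows that (246,160), with the steel slide and black tab at (219,165), is the one meant. Next I'll measure yaw and positions precisely.

```bash
cat > c.py <<'E'
from h import *
np.set_printoptions(precision=2,suppress=True)
im=cv2.imread('pics/top1.png'); D=np.load('pics/top1.npy')
g=cv2.cvtColor(im,cv2.COLOR_BGR2GRAY)
def rect(mask,z,name):
    n,l,s,c=cv2.connectedComponentsWithStats(mask.astype(np.uint8)); k=1+np.argmax(s[1:,4]); m=(l==k).astype(np.uint8)
    cn=max(cv2.findContours(m,cv2.RETR_EXTERNAL,cv2.CHAIN_APPROX_NONE)[0],key=cv2.contourArea)[:,0]
    w=np.array([ptz('top',u,v,z)[:2] for u,v in cn]).astype(np.float32)
    r=cv2.minAreaRect(w); print(name,s[k],r); return m
V,U=np.mgrid[110:270,170:330]
# height map
H=np.zeros(g.shape)
for v,u in zip(V.ravel(),U.ravel()):
    H[v,u]=pt('top',u,v,D[v,u])[2] if D[v,u]>0 else 0
roi=np.zeros(g.shape,bool); roi[140:182,224:268]=1
print('gray deck',np.median(g[176:190,200:225]),'flange',g[174,240],g[152,250])
rect(roi&(g>120)&(H<135),117,'flange')
b=roi&(g<70)&(H>105); b[:,:232]=0; b[:,258:]=0; b[:153]=0;b[170:]=0
m=rect(b,145,'bar'); 
t=(g<75)&(H>105); t2=np.zeros_like(t); t2[158:172,212:226]=t[158:172,212:226]
m=rect(t2,140,'tab')
deck=(H>108)&(H<122); deck[:,:180]=0
rect(deck,113,'deck')
shell=(H>136)&(H<152); rect(shell,145,'shell')
print(g[156:174:1,210:228])
print(np.round(H[156:174:2,206:232:2]))
a=cv2.imread('pics/top1.png')[135:185,200:270]; cv2.imwrite('pics/c2.png',cv2.resize(a,None,fx=11,fy=11,interpolation=cv2.INTER_CUBIC))
E
python3 c.py
```

```text
Traceback (most recent call last):
  File "c.py", line 14, in <module>
    H[v,u]=pt('top',u,v,D[v,u])[2] if D[v,u]>0 else 0
           ~~^^^^^^^^^^^^^^^^^^
  File "h.py", line 11, in pt
    m,s=ray(cam,u,v)
        ~~~^^^^^^^^^
  File "h.py", line 6, in ray
    m=env.camera_model(cam)
ValueError: time passes only in moves, steps and waits
```

Too many model calls, so I'll cache the model.

```bash
sed -i "s/^def ray/import functools\n@functools.cache\ndef cm(c): return env.camera_model(c)\ndef ray/; s/m=env.camera_model(cam)/m=cm(cam)/" h.py; python3 c.py
```

```text
gray deck 96.0 flange 159 148
flange [224 147  39  30 671] ((581.9249877929688, 54.04442596435547), (82.63148498535156, 120.31436157226562), 9.93628978729248)
bar [236 158  20   7  81] ((579.701171875, 41.69826889038086), (15.42393970489502, 61.27863311767578), 9.324202537536621)
tab [216 162   6   8  32] ((567.2349243164062, 127.57184600830078), (23.63390350341797, 13.06602954864502), 14.23415470123291)
deck [ 187  130   89   67 3780] ((582.05224609375, 92.48388671875), (185.9662322998047, 260.5516357421875), 10.165172576904297)
shell [ 180  110  144   72 5647] ((632.50244140625, 26.032363891601562), (458.74420166015625, 233.81942749023438), 89.56246948242188)
[[ 91  93  93  93  95  92  95  93  90  91  93  94  92  90  93  96  92  90]
 [ 99  94  93  97  94  91  97  95  93  94  92  92  91  96  95  92  93  92]
 [ 94  97  93  94  96  90  96  94  95  95  93  94  94  93  93  90  92  88]
 [ 94  90  92  95  94  97  92  94  91  89  92  92  90  88  93  87  97 100]
 [ 95  91  93  90  92  93  95  94  93  89  91  94 105 111 119 129 127 133]
 [ 94  90  94  91  90  95 107 119 122 135 138 140 122  
[... 833 characters left out ...]
00  98  95]
 [ 74  49  40  38  40  69  99  97 100  99  94  93  96  99  96  94  93  93]]
[[115. 114. 118. 112. 112. 111. 109. 112. 116. 110. 113. 113. 118.]
 [113. 112. 112. 118. 116. 113. 111. 110. 111. 113. 114. 112. 120.]
 [113. 110. 110. 111. 113. 112. 111. 115. 114. 128. 131. 122. 120.]
 [111. 110. 115. 111. 126. 121. 140. 118. 125. 125. 122. 122. 123.]
 [126. 121. 116. 118. 125. 124. 141. 141. 123. 115. 125. 127. 122.]
 [119. 115. 116. 117. 120. 120. 141. 139. 120. 121. 123. 121. 121.]
 [115. 118. 119. 120. 122. 118. 143. 139. 123. 122. 120. 120. 120.]
 [128. 117. 119. 117. 123. 124. 122. 122. 124. 125. 122. 116. 117.]
 [128. 121. 126. 126. 126. 119. 116. 110. 115. 112. 113. 112. 111.]]
```

View pics/c2.png

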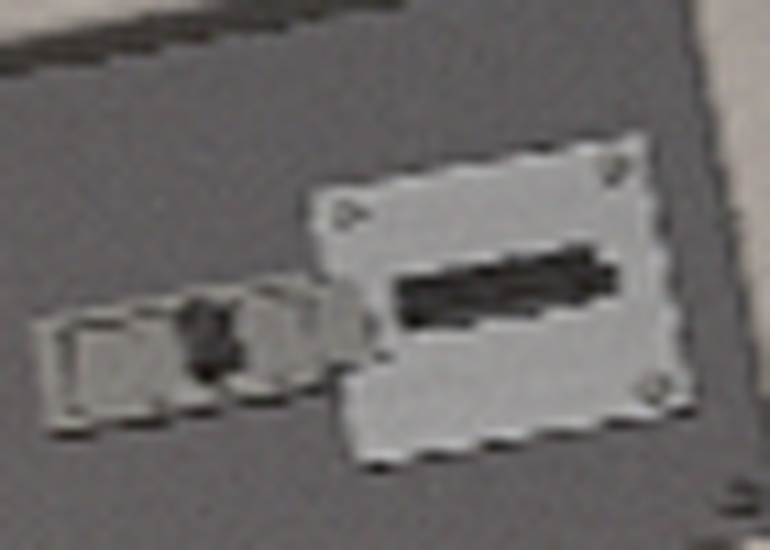

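The crop shows a black bar with its centre at about (246,161) and a black tab at about (219.4,166). They sit on the steel slide, whose tongue covers the flange edge. The projector's yaw is about 10.1°. The bar is at about (581,42) and the tab at about (567.5,127.5). I'll move above the tab.

arm_command:
  motion:
    - {"offset":[-0.0505,-0.0287,0],"spin":0}
    - {"offset":[-0.0505,-0.0287,0],"spin":0}
    - {"offset":[-0.0505,-0.0287,0],"spin":0}
    - {"offset":[-0.0505,-0.0287,0],"spin":0}
    - {"offset":[-0.0505,-0.0287,0],"spin":0}
  jaw: 0.06
  newtons: 25

```text
time_s: 1.52
ee_pos: [368.8, 337.4, 228.2]
ee_rot: [180.0, 0.0, 163.0]
force: [0.6, 0.3, -0.7]
gripper_width: 60.0
gripper_force: 0.0
```

arm_command:
  motion:
    - {"offset":[-0.0505,-0.0287,0],"spin":0}
    - {"offset":[-0.0505,-0.0287,0],"spin":0}
    - {"offset":[-0.0505,-0.0287,0],"spin":0}
    - {"offset":[-0.0505,-0.0287,0],"spin":0}
    - {"offset":[-0.0505,-0.0287,0],"spin":0}

```text
time_s: 2.15
ee_pos: [568.4, 126.2, 228.1]
ee_rot: [180.0, 0.0, 163.0]
force: [-0.1, 0.3, -1.5]
gripper_width: 60.0
gripper_force: 0.0
```

arm_command:
  motion:
    - {"offset":[0,0,0],"spin":0.183}
    - {"offset":[0,0,0],"spin":0.183}
    - {"offset":[0,0,0],"spin":0.183}
    - {"offset":[0,0,0],"spin":0.183}
    - {"offset":[0,0,0],"spin":0.183}

```text
time_s: 2.78
ee_pos: [567.2, 127.7, 227.9]
ee_rot: [180.0, -0.0, 110.2]
force: [-0.4, 0.5, 0.0]
gripper_width: 60.1
gripper_force: 0.0
```

arm_command:
  motion:
    - {"offset":[0,0,0],"spin":0.183}
    - {"offset":[0,0,0],"spin":0}
    - {"offset":[0,0,0],"spin":0}

```text
time_s: 3.15
ee_pos: [567.2, 127.7, 228.0]
ee_rot: [180.0, -0.0, 100.2]
force: [0.1, -0.2, 0.5]
gripper_width: 60.3
gripper_force: 0.0
```

arm_command:
  motion:
    - {"offset":[0,0,0.04],"spin":0}
    - {"offset":[0,0,0.03],"spin":0}
    - {"offset":[0,0,0.01],"spin":0}
    - {"offset":[0,0,0.005],"spin":0}
    - {"offset":[0,0,0],"spin":0}

```text
time_s: 3.78
ee_pos: [567.7, 127.9, 143.7]
ee_rot: [179.9, -0.0, 100.1]
force: [-0.7, -0.8, -0.0]
gripper_width: 59.8
gripper_force: 0.0
```

```bash
cat > d.py <<'E'
from h import *
im,D=env.grab_frame('scene'); a=im[170:250,230:340]; cv2.imwrite('pics/s2.png',cv2.resize(a,None,fx=7,fy=7,interpolation=cv2.INTER_CUBIC))
print(env.state()['ee_pos'],env.state()['force'])
E
python3 d.py
```

```text
[567.85856106 127.88006107 144.00075178] [0.15121858 0.17938252 0.76971007]
```

View pics/s2.png

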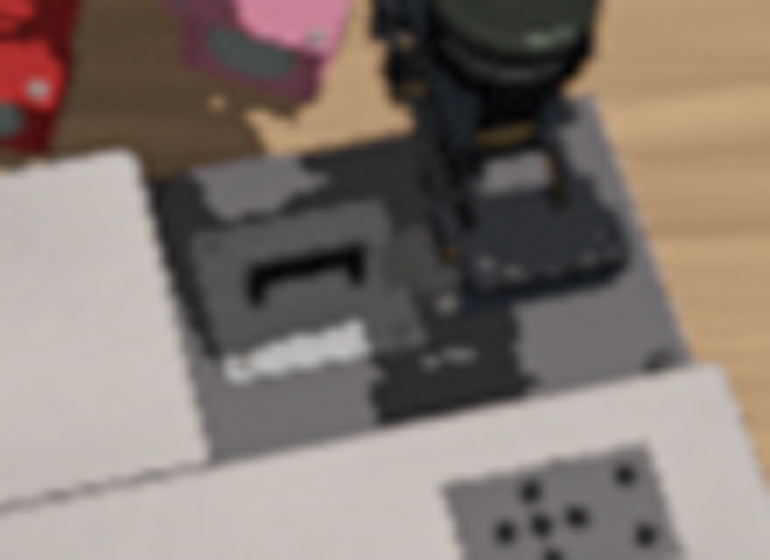

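The fingers straddle the slide. The near finger is at about crop (545,240) and hides the tab. Nothing is touching, so I'll close on the tab.

arm_command:
  motion:
    - {"offset":[0,0,0],"spin":0}
    - {"offset":[0,0,0],"spin":0}
    - {"offset":[0,0,0],"spin":0}
    - {"offset":[0,0,0],"spin":0}
    - {"offset":[0,0,0],"spin":0}
  jaw: 0.0
  newtons: 15

```text
time_s: 4.45
ee_pos: [569.3, 128.1, 143.2]
ee_rot: [179.7, -0.0, 100.1]
force: [5.1, 1.4, -3.1]
gripper_width: 19.8
gripper_force: 15.0
```

The jaws stopped at 19.8 mm on the 20 mm tab. It pulls the tool about 1.5 mm toward +x, so I'll relax that and then drag along tool +x.

arm_command:
  motion:
    - {"offset":[0,0.002,0],"spin":0}
    - {"offset":[0.004,0,0],"spin":0}
    - {"offset":[0.004,0,0],"spin":0}
    - {"offset":[0.004,0,0],"spin":0}
    - {"offset":[0.002,0,0],"spin":0}

```text
time_s: 5.08
ee_pos: [566.9, 142.2, 143.2]
ee_rot: [179.9, 0.0, 100.1]
force: [2.6, -1.8, 1.3]
gripper_width: 19.8
gripper_force: 15.0
```

arm_command:
  motion:
    - {"offset":[0.002,0,0],"spin":0}
    - {"offset":[0.002,0,0],"spin":0}
    - {"offset":[0,0,0],"spin":0}

```text
time_s: 5.45
ee_pos: [566.2, 146.2, 143.1]
ee_rot: [180.0, -0.0, 100.1]
force: [2.3, 0.7, 1.9]
gripper_width: 19.8
gripper_force: 15.0
```

arm_command:
  motion:
    - {"offset":[0.002,0,0],"spin":0}
    - {"offset":[0,0,0],"spin":0}

```text
time_s: 5.7
ee_pos: [565.9, 148.0, 143.1]
ee_rot: [180.0, -0.0, 100.1]
force: [3.7, -0.3, 2.9]
gripper_width: 20.0
gripper_force: 15.0
```

arm_command:
  motion:
    - {"offset":[0.002,0,0],"spin":0}
    - {"offset":[0,0,0],"spin":0}

```text
time_s: 5.95
ee_pos: [565.8, 148.2, 143.1]
ee_rot: [180.0, 0.2, 100.1]
force: [4.4, -6.5, 2.8]
gripper_width: 19.8
gripper_force: 15.0
```

arm_command:
  motion:
    - {"offset":[0.002,0,0],"spin":0}
    - {"offset":[0,0,0],"spin":0}

```text
time_s: 6.2
ee_pos: [565.8, 148.3, 143.1]
ee_rot: [180.0, 0.4, 100.2]
force: [5.5, -12.2, 3.1]
gripper_width: 20.0
gripper_force: 15.0
```

The force rose to 12 N with no further motion after about 20.5 mm of travel, so the lock is at its stop. I'll release it and go up.

arm_command:
  motion:
    - {"offset":[-0.002,0,0],"spin":0}
    - {"offset":[0,0,0],"spin":0}
    - {"offset":[0,0,0],"spin":0}
    - {"offset":[0,0,0],"spin":0}
  jaw: 0.045

```text
time_s: 6.7
ee_pos: [564.9, 150.0, 142.8]
ee_rot: [-180.0, -0.0, 100.1]
force: [-0.6, 0.7, -1.0]
gripper_width: 44.9
gripper_force: 0.0
```

arm_command:
  motion:
    - {"offset":[0,0,-0.01],"spin":0}
    - {"offset":[0,0,-0.02],"spin":0}
    - {"offset":[0,0,-0.03],"spin":0}
    - {"offset":[0,0,-0.03],"spin":0}
    - {"offset":[0,0,0],"spin":0}

```text
time_s: 7.32
ee_pos: [566.7, 150.2, 236.1]
ee_rot: [179.6, -0.0, 100.1]
force: [0.1, -0.0, -0.6]
gripper_width: 44.9
gripper_force: 0.0
```

arm_command:
  motion:
    - {"offset":[-0.04,0,0],"spin":0}
    - {"offset":[-0.04,0,0],"spin":0}
    - {"offset":[-0.03,0.001,0],"spin":0}
    - {"offset":[0,0,0.02],"spin":0}
    - {"offset":[0,0,0],"spin":0}

```text
time_s: 7.95
ee_pos: [584.0, 41.2, 210.6]
ee_rot: [-179.7, -0.1, 100.0]
force: [0.6, -0.3, 0.3]
gripper_width: 45.2
gripper_force: 0.0
```

```bash
cat > e.py <<'E'
from h import *
np.set_printoptions(precision=1,suppress=True)
T=None
for c in ('scene','top'):
    im,D=env.grab_frame(c)
    if c=='scene': S=cv2.resize(im[170:250,230:340],None,fx=7,fy=7,interpolation=cv2.INTER_CUBIC); cv2.imwrite('pics/s3.png',S)
    for t,z in (('lamp_bar',140),('lock_tab',132),('bay',113)):
        for r in env.pinpoint(c,t)[:3]:
            print(c,t,round(r['score'],2),np.array(r['location']),ptz(c,*r['location'],z))
print(env.state()['ee_pos'])
E
python3 e.py
```

```text
scene lamp_bar 0.62 [272.5 208.5] [588.5  41.2 140. ]
scene lamp_bar 0.54 [266.6 160. ] [379.7  34.4 140. ]
scene lock_tab 0.61 [302.8 199.5] [553.6 150.9 132. ]
scene bay 0.74 [273.4 212. ] [587.8  45.4 113. ]
top lamp_bar 0.57 [295.2 222.6] [ 384.7 -111.9  140. ]
top lock_tab 0.59 [210.7 165.9] [567.4 153.2 132. ]
[585.7  42.  213.4]
```

View pics/s3.png

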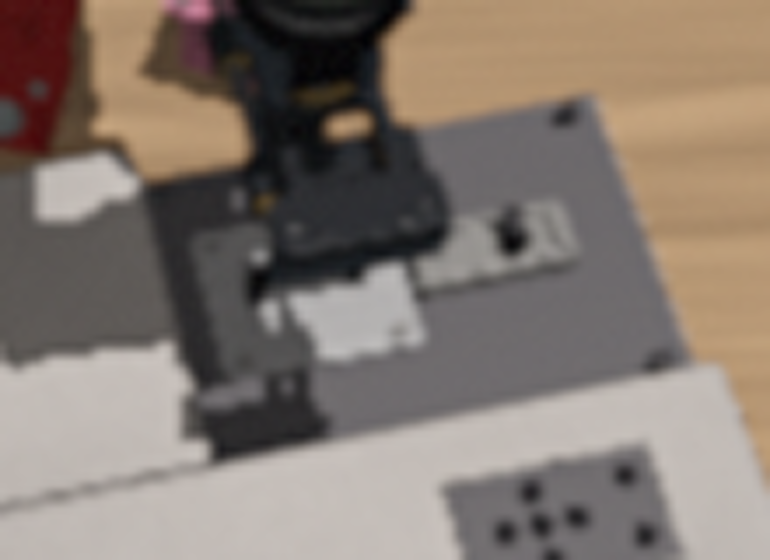

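The lock stands open, with the tab at crop (513,232) and the flange edge clear of the tongue. The gripper is above the bar, so I'll descend and grasp.

arm_command:
  motion:
    - {"offset":[0,0,0.03],"spin":0}
    - {"offset":[0,0,0.03],"spin":0}
    - {"offset":[0,0,0.01],"spin":0}
    - {"offset":[0,0,0.005],"spin":0}
    - {"offset":[0,0,0],"spin":0}

```text
time_s: 8.98
ee_pos: [586.0, 41.7, 138.6]
ee_rot: [179.9, 0.0, 100.1]
force: [0.4, -0.6, -0.1]
gripper_width: 45.1
gripper_force: 0.0
```

arm_command:
  motion:
    - {"offset":[0,0,0],"spin":0}
    - {"offset":[0,0,0],"spin":0}
    - {"offset":[0,0,0],"spin":0}
    - {"offset":[0,0,0],"spin":0}
    - {"offset":[0,0,0],"spin":0}
  jaw: 0.0
  newtons: 40

```text
time_s: 9.6
ee_pos: [585.3, 41.6, 138.1]
ee_rot: [-180.0, -0.0, 100.1]
force: [-1.2, -0.0, 2.1]
gripper_width: 9.8
gripper_force: 40.0
```

The jaws are at 9.8 mm on the 10 mm bar, with hardly any side force. I'll lift gently.

arm_command:
  motion:
    - {"offset":[0,0,-0.003],"spin":0}
    - {"offset":[0,0,-0.005],"spin":0}
    - {"offset":[0,0,-0.008],"spin":0}
    - {"offset":[0,0,-0.008],"spin":0}
    - {"offset":[0,0,0],"spin":0}

```text
time_s: 10.22
ee_pos: [586.1, 41.7, 163.0]
ee_rot: [179.9, 0.0, 100.1]
force: [0.5, 0.6, -2.8]
gripper_width: 9.7
gripper_force: 40.0
```

arm_command:
  motion:
    - {"offset":[0,0,-0.012],"spin":0}
    - {"offset":[0,0,-0.012],"spin":0}
    - {"offset":[0,0,-0.012],"spin":0}
    - {"offset":[0,0,-0.012],"spin":0}
    - {"offset":[0,0,-0.012],"spin":0}

```text
time_s: 10.85
ee_pos: [585.5, 41.6, 222.9]
ee_rot: [180.0, -0.0, 100.1]
force: [-0.2, -0.3, -3.1]
gripper_width: 9.6
gripper_force: 40.0
```

arm_command:
  motion:
    - {"offset":[0,0,-0.012],"spin":0}
    - {"offset":[0,0,-0.012],"spin":0}
    - {"offset":[0,0,-0.008],"spin":0}
    - {"offset":[0,0,0],"spin":0}
    - {"offset":[0,0,0],"spin":0}

```text
time_s: 11.48
ee_pos: [585.2, 41.6, 253.5]
ee_rot: [-179.9, -0.0, 100.1]
force: [-0.5, 0.3, -4.5]
gripper_width: 9.8
gripper_force: 40.0
```

```bash
cat > f.py <<'E'
from h import *
im,D=env.grab_frame('scene'); cv2.imwrite('pics/s4.png',cv2.resize(im[140:250,230:340],None,fx=5.4,fy=5.4,interpolation=cv2.INTER_CUBIC))
for r in env.pinpoint('scene','lock_tab')[:2]: print(r,ptz('scene',*r['location'],132))
s=env.state(); print(s['ee_pos'],s['ee_rot'],s['force'],s['gripper_width'],s['time_s'])
E
python3 f.py
```

```text
{'location': [302.3, 200.2], 'score': 0.47} [556.36484864 148.78263284 132.        ]
{'location': [118.8, 192.4], 'score': 0.34} [ 489.55128334 -501.09555483  132.        ]
[585.20763718  41.59265379 253.2914018 ] [-1.79926799e+02 -1.32487901e-02  1.00085212e+02] [ 0.38487931 -0.64298507 -3.23421943] 9.607014557495333 11.575
```

View pics/s4.png

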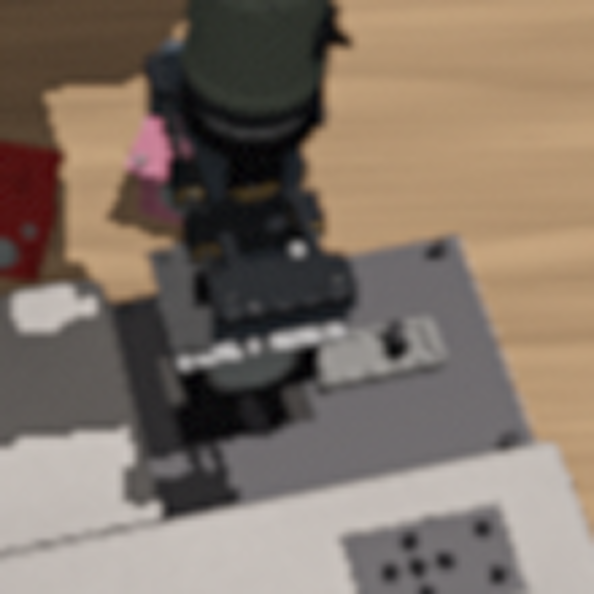

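The picture shows the lamp hanging level in the fingers, with its flange edge at crop (180–345, 325–365). The empty bay is below it at about (240,400), and the lock is still open with its tab at (397,340). TCP rise puts the underside about 49 mm above the bay's mouth. I'm handing it in.

```bash
python3 -c "
from workcell import env
print(env.job_done())"
```

```text
the job is handed in; nothing more can be done
None
```

The job is handed in (no verdict was returned): I slid the lock until I felt its stop, and the lamp is held level and still about 49 mm above its bay, with the spare lamp and other things on the bench left alone.

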